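Stack the spare sample tote on the loaded one

TASK

Stack the empty sample tote on top of the tote that holds the two sample tubes. These are stack-and-nest totes: set down the same way round, the empty one would sink into the other onto the tubes, so turn it half a turn, end for end, and let it down so that it sits level on the steps inside the lower tote's rim, clear of the tubes.

Things in the scene. Friction and masses are not known exactly. Their poses are not given: they have to be found in the camera images.
- spare_tote_mid (a point): Centre, 27.5 mm above the underside, of the loose EMPTY grey tote (0.18 kg): open bin 170 long (own x), 104 wide (y), 55 mm high (z up), tapering downward. At mid-length its long sides step in to a waist, 66 mm wide and 62 long, open to above: grip there across y, on the upright rim band 43 to 55 mm above the underside. +x: end with ONE step, in the middle; -x: end with TWO, in the corners.
- spare_tote_end (a point): The empty tote's one-step end: 70 mm from its centre along own +x, 27.5 mm above the underside; same axes. The steps are flat, 11 mm below the rim, reaching 29 mm in from the ends (the one 28 mm wide, the two 28 mm each); under them the walls are hollowed, so that totes the same way round nest.
- loaded_tote_mid (a point): Same point and axes of the loaded tote: loose, 0.42 kg, equal in shape, two tubes (17 x 90 mm, fixed) flat on its floor. It starts within 40 degrees of the empty one's heading. With +x ends opposite, the empty tote's underside rests on its three steps, 44 mm above its own underside, with about 9 mm play each way; the same way round it sinks to about 20 mm, on the tubes.

How it is judged:
At the end, for the whole second after the job is handed in: Empty tote seated on the loaded one's steps, turned half a turn: centres within 15 mm sideways, lengths within 10 degrees, ends swapped, its centre 38 to 49 mm above the lower one's, level within 4 degrees; the loaded tote upright on the worktop (horizontal distance between spare_tote_mid and loaded_tote_mid below 0.015 m and z of spare_tote_mid in the frame of loaded_tote_mid between 0.038 and 0.049 m and x of spare_tote_end in the frame of loaded_tote_mid below -0.05 m and angle between the x axis of spare_tote_mid and the x axis of loaded_tote_mid, either way round below 0.175 rad and angle between spare_tote_mid's own z axis and vertical below 0.07 rad and angle between loaded_tote_mid's own z axis and vertical below 0.05 rad and height (world z) of loaded_tote_mid below 0.035 m); the robot touches nothing.
It also fails if it takes over 38 s, if anything falls off the work surface, if the arm or the gripper's body presses on something with over 40 N, if the wrist force passes 120 N, or if a joint passes its speed limit or range.

ROBOT

A 7-joint arm with a two-finger parallel gripper is mounted at the origin on a cart in front of the work surface, level with it; the furniture and walls round the work are solid. World frame = base frame: x ahead of the robot, y to its left, z up, the work surface at z = 0. Lengths are in m, angles in rad, forces in N, time in s.
With the tool pointing down it reaches from about 0.4 to 0.85 m from the base axis. Payload 4.5 kg.
Tool frame: the origin (TCP) lies on the mounting face of the last link; the fingertips stand 173 mm ahead of it and the grasp point (between the pads) lies 155 mm ahead of it; z points along the fingers, x is the direction in which the jaws open and shut, and the axes are right-handed (so a half turn about z gives the same grasp; the last joint's range is limited). The gripper opens to 85 mm and grips with 20 to 120 N. Pads are 22 mm wide; open, the fingers measure 114 mm over their backs; the gripper's body (76 mm by 85 mm) begins 54 mm behind the grasp point. The pads swing forward as they close: fully open they stand 13 mm farther back than shut.
Start: joints at [1.244, 0.689, -0.195, 1.565, 0.157, 0.902, -0.215], TCP at [0.221, -0.585, 0.405] pointing down, gripper open.
Joint ranges: [-3.01, 3.01], [-0.46, 2.08], [-1.47, 1.51], [0.13, 2.56], [-1, 4.14], [0.04, 2.09], [-2.66, 2.66]. Speed limits (rad/s): [2.57, 2.57, 3.14, 3.14, 3.14, 3.14, 3.14].

INTERFACE

Orientations are given as a 3x3 rotation matrix whose columns are the frame's x, y, z axes.
In Python, from station import robot gives the robot as it stands. Calls block until the motion is done:
- robot.reach(position, orientation): joint-space move of the TCP to a pose.
- robot.move_straight(position, frame=None, v=0.15, contact_N=None): straight line of the TCP; frame=None keeps the orientation; v is the mean speed in m/s. With contact_N (N) it stops when the force on the tool has changed by that much, and returns True; else False.
- robot.goto_joints(angles): joint-space move.
- robot.gripper_to(opening): opening from 0.0 (shut) to 1.0 (fully open); the grip force is fixed at half the most; returns when the fingers have stopped.
- robot.dwell(seconds).
- robot.inverse_kinematics(position, orientation): joint angles nearest the present ones, or None.
- robot.read_camera(name): name is "scene" or "top" or "wrist"; returns the picture (420x560x3 uint8, red, green, blue); there is no depth.
- robot.camera_info(name): a dict with "fx", "fy", "cx", "cy" (pixels), "k1" (the pictures are not rectified: a ray, as slopes to the right and down, at radius r is drawn at 1 + k1 r^2 times it, then the intrinsics apply), "extrinsics" (4x4, takes a point from world to camera coordinates); the wrist camera has in their place "tool_from_camera" (4x4, takes a point from camera to tool coordinates, whose origin is the TCP and whose axes are the tool frame's). Camera axes: x right, y down, z forward; pixel columns grow to the right and rows downward; lengths in m; the calibration is good to about 2 mm. A picture is of the moment at which its call begins: read the wrist's pose just before it. camera_info takes no time and is no camera call.
A pose or a line that the arm cannot do raises robot.PlanningError and nothing moves.
- robot.hand_in(): hands the job in, once; it reports no verdict.
Readings, each from a call of its own:
- robot.current_time_s(): time.
- robot.current_joints(): joint angles.
- robot.current_joint_velocities(): joint speeds.
- robot.current_joint_efforts(): joint torques, N m.
- robot.current_position(): TCP position.
- robot.current_tcp_rot(): TCP orientation.
- robot.current_contact_force(): force on the tool from outside, world axes, zero at the start.
- robot.current_moment(): the same for the moment, N m.
- robot.current_width(): opening from 0.0 (shut) to 1.0 (fully open).
Only numpy, scipy, OpenCV 4.12 (cv2) and the standard library are available. Lean on these libraries where they do the work, as an engineer would, in place of code of your own. Each camera call takes 0.05 s, during which the arm holds its last target.

## Working session

There is one attempt and no reset: what is moved stays moved. The work goes in short steps, each a Python script; the robot and the scene stay as the last script left them, time stands still between calls to the robot, and variables do not carry over. Pictures are saved under pics/ and viewed, and the job is handed in when it is done.

```bash
ls; mkdir -p pics
python3 - <<'E'
from station import robot
import cv2
for n in ["scene","top","wrist"]:
    im=robot.read_camera(n); cv2.imwrite(f"pics/a_{n}.png",cv2.cvtColor(im,cv2.COLOR_RGB2BGR))
    print(n,robot.camera_info(n))
print(robot.current_time_s(),robot.current_position(),robot.current_tcp_rot(),robot.current_width())
E
```

```text
pics
scene {'fx': 445.871729014855, 'fy': 445.871729014855, 'cx': 280.9572868542839, 'cy': 208.4560467044402, 'k1': -0.11490890310235873, 'extrinsics': array([[-0.85499154, -0.51854236, -0.01016268,  0.40276322],
       [-0.39688061,  0.66675423, -0.63081263,  0.26399264],
       [ 0.33387908, -0.5353061 , -0.77586864,  0.69884594],
       [ 0.        ,  0.        ,  0.        ,  1.        ]])}
top {'fx': 404.4094583518086, 'fy': 404.4094583518086, 'cx': 277.7471882397373, 'cy': 213.24078828208562, 'k1': -0.08497816820491744, 'extrinsics': array([[-0.02828357, -0.99957826, -0.00658395, -0.04050012],
       [-0.99690039,  0.02869032, -0.07325628,  0.4840396 ],
       [ 0.07341428,  0.00449159, -0.99729142,  0.86357208],
       [ 0.        ,  0.        ,  0.        ,  1.        ]])}
wrist {'fx': 336.48369109184637, 'fy': 336.48369109184637, 'cx': 278.5400062984448, 'cy': 211.00437464662474, 'k1': 0.02505005652387525, 'tool_from_camera': array([[ 9.99999751e-01,  5.67927008e-04,  4.18103878e-04,
         1.24309260e-03],
       [-6.67330589e-04,  9.53765918e-01,  3.00549711e-01,
        -7.72448120e-02],
       [-2.28082931e-04, -3.00549915e-01,  9.53766060e-01,
         2.93144285e-02],
       [ 0.00000000e+00,  0.00000000e+00,  0.00000000e+00,
         1.00000000e+00]])}
0.15 [ 0.2205241  -0.58452258  0.40404823] [[ 3.53068674e-01 -9.35597232e-01 -5.74500938e-04]
 [-9.35596297e-01 -3.53069135e-01  1.32518770e-03]
 [-1.44268049e-03  6.96186868e-05 -9.99998957e-01]] 1.000677474537637
```

View pics/a_top.png

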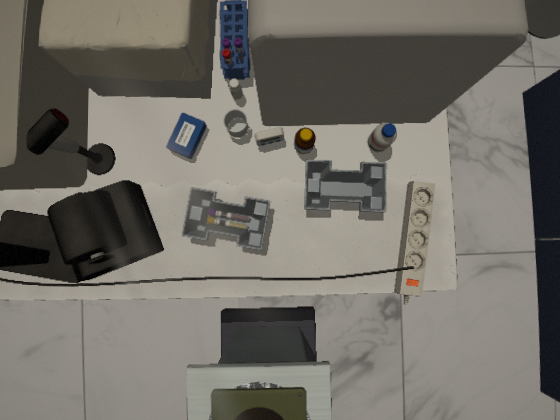

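View pics/a_scene.png

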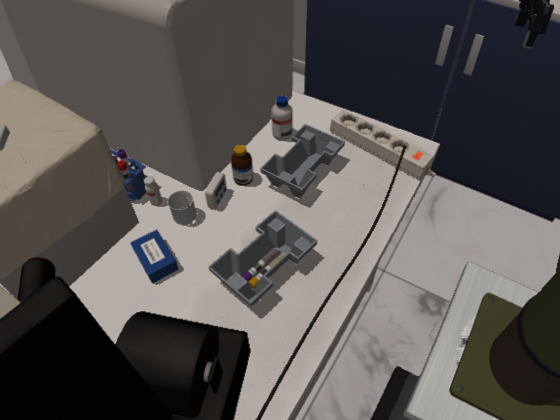

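View pics/a_wrist.png

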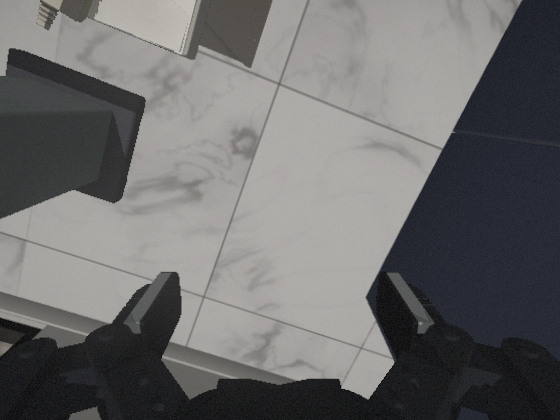

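Run:
```python
import cv2
a=cv2.imread("pics/a_top.png")
c=cv2.resize(a[145:260,175:275],None,fx=5,fy=5,interpolation=cv2.INTER_CUBIC)
d=cv2.resize(a[150:225,295:395],None,fx=7,fy=7,interpolation=cv2.INTER_CUBIC)
cv2.imwrite("pics/c1.png",c);cv2.imwrite("pics/c2.png",d)
```

```text
(no output)
```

View pics/c1.png

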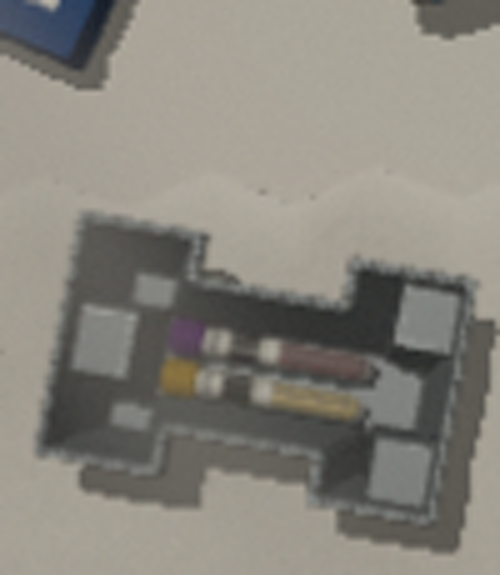

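View pics/c2.png

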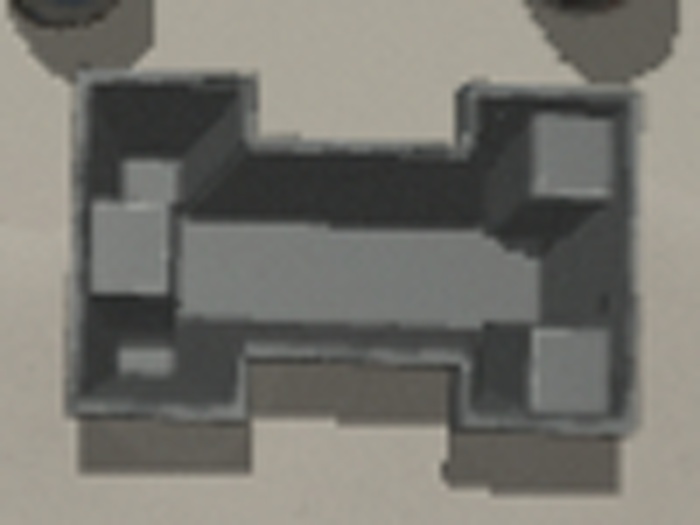

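```bash
cat > h.py <<'E'
import numpy as np, cv2
from station import robot
def rays(info,px):
    K=np.array([[info['fx'],0,info['cx']],[0,info['fy'],info['cy']],[0,0,1]])
    p=cv2.undistortPoints(np.array(px,float).reshape(-1,1,2),K,np.array([info['k1'],0,0,0,0.])).reshape(-1,2)
    return np.c_[p,np.ones(len(p))]
def toplane(T,r,z):  # T world_from_cam
    d=r@T[:3,:3].T; o=T[:3,3]
    return o+d*((z-o[2])/d[:,2])[:,None]
def cam_T(name,pos=None,rot=None):
    i=robot.camera_info(name)
    if 'extrinsics' in i: return i,np.linalg.inv(i['extrinsics'])
    W=np.eye(4);W[:3,:3]=rot;W[:3,3]=pos
    return i,W@i['tool_from_camera']
def fit(P,M):  # 2D rigid fit model M->P
    m=M.mean(0);p=P.mean(0);a=M-m;b=P-p
    th=np.arctan2((a[:,0]*b[:,1]-a[:,1]*b[:,0]).sum(),(a*b).sum())
    R=np.array([[np.cos(th),-np.sin(th)],[np.sin(th),np.cos(th)]])
    t=p-R@m
    return t,th,P-(M@R.T+t)
E
python3 - <<'E'
from h import *
i,T=cam_T("top")
def go(pts,s,off,M):
    px=(np.array(pts)+.5)/s-.5+off
    P=toplane(T,rays(i,px),0.055)[:,:2]
    t,th,r=fit(P,M); print(t,np.degrees(th));print((r*1000).round(1))
# +x is left (world +y), +y of tote = image down (-x world)
C=np.array([[.085,-.052],[-.085,-.052],[-.085,.052],[.085,.052]])
go([(82,213),(473,282),(432,518),(38,452)],5,[175,145],C)
go([(80,75),(640,92),(632,432),(68,412)],7,[295,150],C)
E
```

```text
[0.47365449 0.05461107] 78.66565644407729
[[-1.1 -0.9]
 [-1.8  1.6]
 [ 2.3  0.9]
 [ 0.7 -1.6]]
[ 0.53419553 -0.19825154] 86.36561418700808
[[-1.3 -0.5]
 [-0.1 -0.3]
 [ 0.7  0.8]
 [ 0.7 -0. ]]
```

```bash
cat >> h.py <<'E'
def tool(phi): # tool x at heading phi, pointing down
    c,s=np.cos(phi),np.sin(phi)
    return np.array([[c,s,0],[s,-c,0],[0,0,-1.]])
E
python3 - <<'E'
from h import *
E=np.array([.5342,-.1983]);L=np.array([.4737,.0546]);d=np.radians
print(robot.current_joints())
for s in (90,-90):
  for z in (.2,.35,.42):
    print(s,z,robot.inverse_kinematics([*E,z],tool(d(86.37+s))), robot.inverse_kinematics([*L,z+.044],tool(d(78.67+180+s))))
E
```

```text
[ 1.24382792  0.68980736 -0.19455237  1.56614439  0.15727734  0.9024737
 -0.21509439]
90 0.2 [ 0.10675211  0.95832164  0.29455321  1.87635818 -0.64961861  0.40357312
 -2.31575082] [-0.14176878  0.79427673 -0.11315362  2.13164977  0.35628719  0.23303071
 -0.76640791]
90 0.35 [ 0.02542528  0.73130803  0.43511819  1.81026819 -0.45226159  0.69995275
 -2.49064266] [ 0.05804772  0.53748237 -0.41354679  2.004974    0.33975143  0.66540211
 -0.77140317]
90 0.42 [ 0.01200863  0.63451976  0.45231517  1.73813656 -0.35203028  0.85014926
 -2.58212168] [ 0.14635843  0.44986078 -0.53271776  1.90645206  0.29496676  0.86282067
 -0.73452777]
-90 0.2 [ 0.4156891   0.93447411 -0.24293863  1.85980175  0.50850357  0.40866737
 -0.26668938] [-0.43224592  0.84030326  0.37091383  2.1460461  -0.97720053  0.33174954
 -2.56674534]
-90 0.35 [ 0.50980683  0.70935646 -0.40076193  1.78406144  0.39201041  0.72763976
 -0.16403035] [ 0.49429456  0.79946977 -1.25417734  1.98515303  0.89324946  1.06443969
  1.76426601]
-90 0.42 [ 0.55430764  0.62525512 -0.47307829  1.70902347  0.34968574  0.89211065
 -0.12747952] [ 0.52176633  0.66918944 -1.25072583  1.89042367  0.71130589  1.12437275
  1.93846086]
```

Run:
```python
from h import *
robot.goto_joints([ 0.01200863 , 0.63451976 , 0.45231517 , 1.73813656 ,-0.35203028 , 0.85014926, -2.58212168])
p,R=robot.current_position(),robot.current_tcp_rot()
im=robot.read_camera("wrist"); np.savez("v1.npz",p=p,R=R)
im=cv2.cvtColor(im,cv2.COLOR_RGB2BGR);cv2.imwrite("pics/w1.png",im)
print(robot.current_time_s(),p,R)
```

```text
2.2333 [ 0.53388445 -0.19907346  0.42003874] [[-9.97941895e-01  6.41245980e-02 -1.00425161e-04]
 [ 6.41246365e-02  9.97941799e-01 -4.43256272e-04]
 [ 7.17948354e-05 -4.48783731e-04 -9.99999897e-01]]
```

View pics/w1.png

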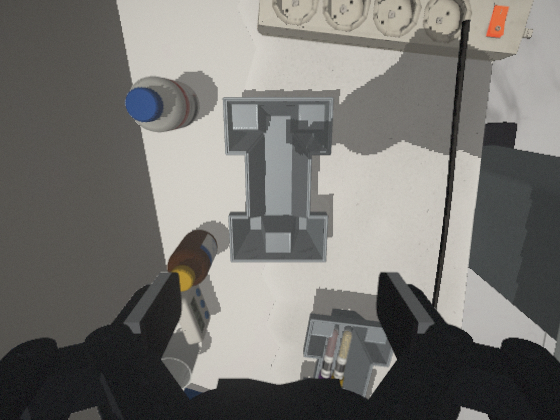

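Run:
```python
import cv2
a=cv2.imread("pics/w1.png")
cv2.imwrite("pics/w1c.png",cv2.resize(a[85:275,210:350],None,fx=3,fy=3,interpolation=cv2.INTER_CUBIC))
```

```text
(no output)
```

View pics/w1c.png

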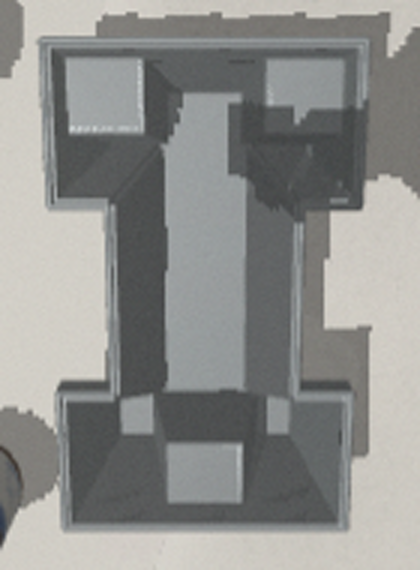

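Run:
```python
from h import *
v=np.load("v1.npz");i,T=cam_T("wrist",v['p'],v['R'])
px=(np.array([(40,38),(369,38),(348,529),(63,529),(106,208),(303,208),(297,384),(114,384)])+.5)/3-.5+[210,85]
P=toplane(T,rays(i,px),0.055)[:,:2]
M=np.array([[-.085,-.052],[-.085,.052],[.085,.052],[.085,-.052],[-.031,-.033],[-.031,.033],[.031,.033],[.031,-.033]])
t,th,r=fit(P,M);print(t,np.degrees(th));print((r*1000).round(1))
t,th,r=fit(P[:4],M[:4]);print(t,np.degrees(th))
```

```text
[ 0.5352541  -0.19946805] 86.43905674870739
[[-0.3  0.7]
 [ 0.4  0.8]
 [-0.1  0.6]
 [ 0.1  0.5]
 [-0.3 -0.2]
 [ 0.5 -0.2]
 [ 0.9 -1.1]
 [-1.2 -1.1]]
[ 0.53529225 -0.19881532] 86.42634353853403
```

Run:
```python
from h import *
robot.move_straight([0.49,-0.02,0.42],v=0.25)
p,R=robot.current_position(),robot.current_tcp_rot()
im=robot.read_camera("wrist"); np.savez("v2.npz",p=p,R=R)
im=cv2.cvtColor(im,cv2.COLOR_RGB2BGR);cv2.imwrite("pics/w2.png",im)
print(robot.current_time_s(),p,robot.current_joints())
cv2.imwrite("pics/w2c.png",cv2.resize(im[70:270,200:400],None,fx=3,fy=3,interpolation=cv2.INTER_CUBIC))
```

```text
3.1667 [ 0.49017783 -0.02107816  0.42029135] [-0.50077487  0.59822954  0.74450003  1.96975784 -0.56579668  0.79010612
 -2.63742862]
```

View pics/w2c.png

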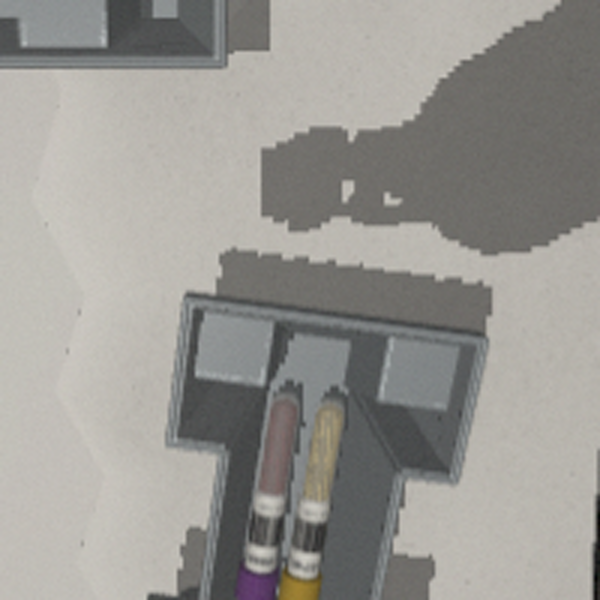

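Run:
```python
import cv2
im=cv2.imread("pics/w2.png")
cv2.imwrite("pics/w2d.png",cv2.resize(im[155:355,230:400],None,fx=3,fy=3,interpolation=cv2.INTER_CUBIC))
```

```text
(no output)
```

View pics/w2d.png

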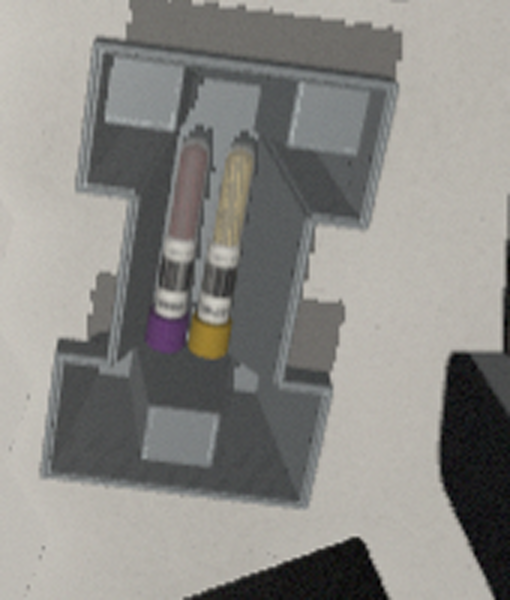

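Run:
```python
from h import *
v=np.load("v2.npz");i,T=cam_T("wrist",v['p'],v['R'])
px=(np.array([(95,40),(398,82),(306,508),(41,476),(131,193),(307,220),(278,384),(112,360)])+.5)/3-.5+[230,155]
P=toplane(T,rays(i,px),0.055)[:,:2]
M=np.array([[-.085,-.052],[-.085,.052],[.085,.052],[.085,-.052],[-.031,-.033],[-.031,.033],[.031,.033],[.031,-.033]])
t,th,r=fit(P,M);print(t,np.degrees(th));print((r*1000).round(1))
t,th,r=fit(P[:4],M[:4]);print(t,np.degrees(th))
d=np.radians
robot.move_straight([.535,-.199,.32],tool(d(176.43)),v=0.25)
robot.move_straight([.535,-.199,.20],v=0.12,contact_N=8)
f0=robot.current_contact_force()
robot.gripper_to(0.0)
print(robot.current_time_s(),robot.current_position(),f0,robot.current_contact_force(),robot.current_width())
im=robot.read_camera("wrist");cv2.imwrite("pics/w3.png",cv2.cvtColor(im,cv2.COLOR_RGB2BGR))
```

```text
[0.47414483 0.0541863 ] 78.46940220752697
[[-0.5 -0.5]
 [-0.  -0.4]
 [ 0.   0.3]
 [-0.4  0.4]
 [-1.  -2.3]
 [ 2.1 -1.5]
 [ 1.6  2.3]
 [-1.9  1.7]]
[0.47393317 0.05413944] 78.46990281022161
5.6333 [ 0.53521261 -0.19914612  0.20109912] [-0.08502903 -0.06712899 -0.0170478 ] [0.08670378 1.55280073 4.58451293] 0.7573340571805421
```

View pics/w3.png

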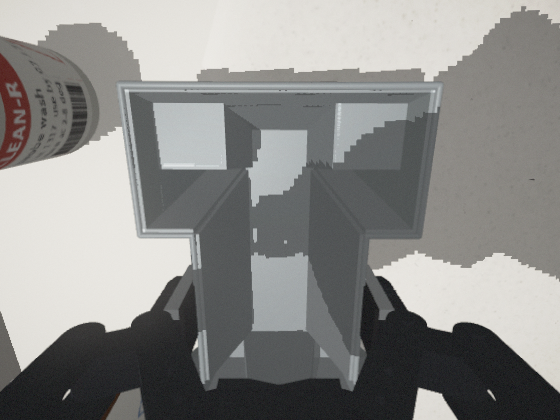

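Run:
```python
from h import *
d=np.radians
robot.move_straight([.535,-.199,.40],v=0.15)
print(robot.current_time_s(),robot.current_joints(),robot.current_contact_force(),robot.current_width(),robot.current_moment())
for z in (.26,.35,.40): print(robot.inverse_kinematics([.4741,.0542,z],tool(d(348.47))))
im=robot.read_camera("wrist");cv2.imwrite("pics/w4.png",cv2.cvtColor(im,cv2.COLOR_RGB2BGR))
im=robot.read_camera("scene");cv2.imwrite("pics/s4.png",cv2.cvtColor(im,cv2.COLOR_RGB2BGR))
```

```text
7.1667 [-0.0968872   0.71421962  0.66799615  1.76500936 -0.56256141  0.86429608
 -2.37394224] [-0.52929018  1.24262863 -1.52684072] 0.7576568452854497 [ 0.0328678  -0.02976148  0.03584047]
[-0.16586278  0.76172494 -0.07222517  2.12551103  0.1946921   0.26036596
 -0.60769479]
[-0.11412648  0.59154684 -0.15032493  2.05957166  0.1743983   0.50213474
 -0.59366513]
[-0.09736807  0.50855762 -0.17183172  2.00458021  0.13997468  0.63943963
 -0.56162139]
```

View pics/w4.png

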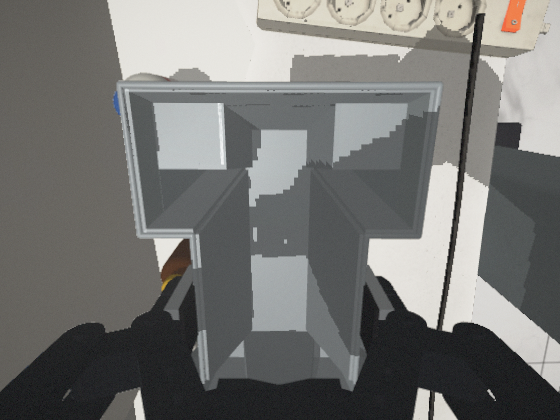

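View pics/s4.png

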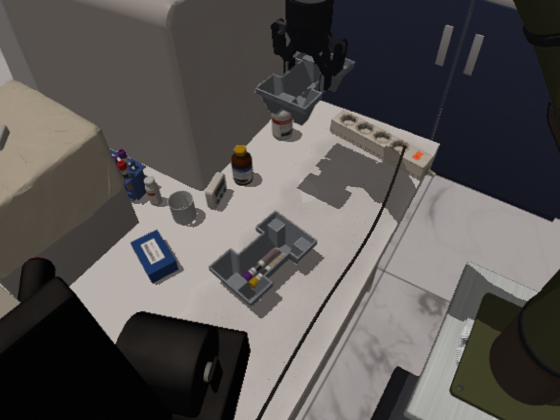

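Run:
```python
from h import *
d=np.radians
i=robot.camera_info("wrist");T=i['tool_from_camera']
print(toplane(T,rays(i,[(117.5,82),(442.5,82),(421,237),(136,237)]),.146))
robot.goto_joints([-0.09736807,0.50855762,-0.17183172,2.00458021,0.13997468,0.63943963,-0.56162139])
print(robot.current_time_s(),robot.current_position(),robot.current_tcp_rot().round(3),robot.current_width(),robot.current_contact_force())
for n in("wrist","scene","top"):
  im=robot.read_camera(n);cv2.imwrite(f"pics/{n}5.png",cv2.cvtColor(im,cv2.COLOR_RGB2BGR))
```

```text
[[-0.05263931 -0.0846689   0.146     ]
 [ 0.05191465 -0.08472782  0.146     ]
 [ 0.05205762 -0.03111228  0.146     ]
 [-0.05367071 -0.03102032  0.146     ]]
8.8583 [0.47430563 0.05348117 0.39983632] [[ 0.979 -0.202 -0.   ]
 [-0.202 -0.979 -0.001]
 [-0.     0.001 -1.   ]] 0.759049020832558 [ 0.11121995 -0.15507681 -1.7126113 ]
```

View pics/wrist5.png

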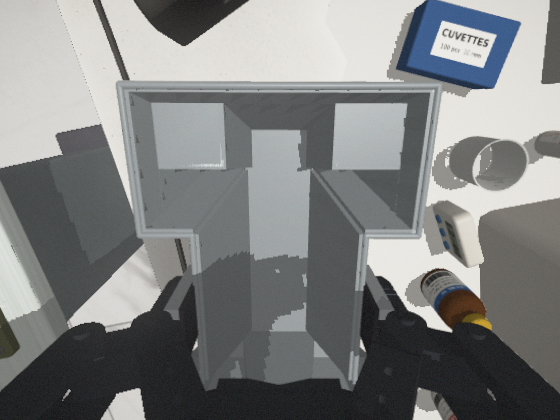

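View pics/scene5.png

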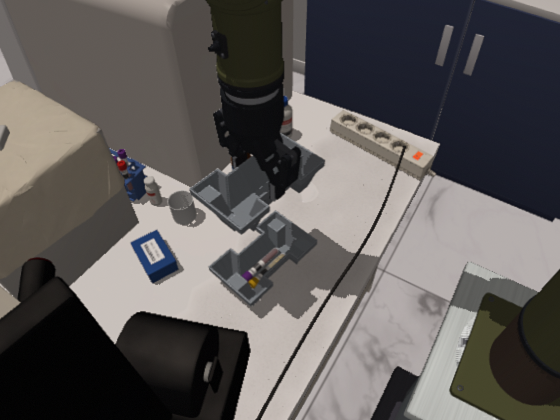

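Run:
```python
from h import *
d=np.radians;R=tool(d(348.47))
robot.move_straight([.4741,.0542,.268],R,v=0.15)
print(robot.current_position())
h=robot.move_straight([.4741,.0542,.240],R,v=0.03,contact_N=4)
print(robot.current_time_s(),h,robot.current_position(),robot.current_contact_force(),robot.current_moment())
for n in("scene","top"):
  im=robot.read_camera(n);cv2.imwrite(f"pics/{n}6.png",cv2.cvtColor(im,cv2.COLOR_RGB2BGR))
im=cv2.imread("pics/scene6.png");cv2.imwrite("pics/scene6c.png",cv2.resize(im[140:340,170:370],None,fx=3,fy=3,interpolation=cv2.INTER_CUBIC))
```

```text
[0.47439348 0.0542094  0.26852876]
10.775 True [0.47402212 0.05422031 0.24504037] [0.06485862 0.75369765 7.45727156] [ 0.03959833  0.15078407 -0.04329301]
```

View pics/scene6c.png

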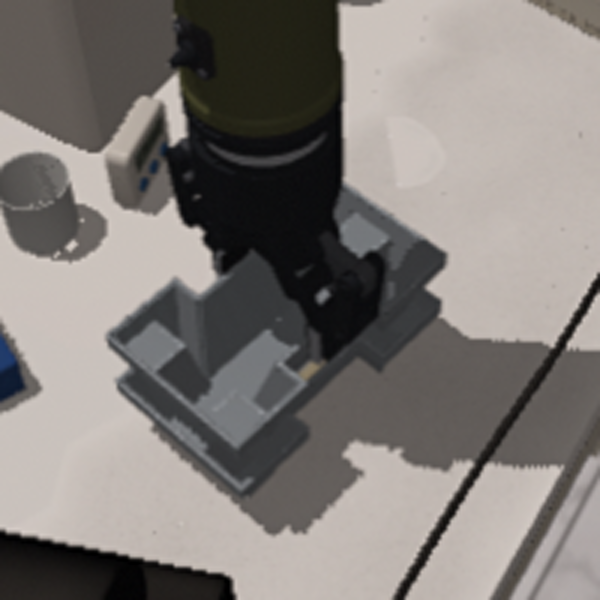

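Contact came at TCP z 0.2450, exactly the height expected for the steps (0.2451), and the tote is level inside the lower rim. I'll release it and retreat.

Run:
```python
from h import *
robot.gripper_to(1.0)
p=robot.current_position()
robot.move_straight([p[0],p[1],.42],v=0.12)
print(robot.current_time_s(),robot.current_width(),robot.current_contact_force())
robot.move_straight([.50,-.16,.42],v=0.25)
p,R=robot.current_position(),robot.current_tcp_rot();np.savez("v7.npz",p=p,R=R)
for n in("wrist","scene","top"):
  im=robot.read_camera(n);cv2.imwrite(f"pics/{n}7.png",cv2.cvtColor(im,cv2.COLOR_RGB2BGR))
im=cv2.imread("pics/scene7.png");cv2.imwrite("pics/scene7c.png",cv2.resize(im[190:330,190:340],None,fx=4,fy=4,interpolation=cv2.INTER_CUBIC))
im=cv2.imread("pics/top7.png");cv2.imwrite("pics/top7c.png",cv2.resize(im[165:265,165:285],None,fx=6,fy=6,interpolation=cv2.INTER_CUBIC))
print(robot.current_time_s())
```

```text
12.825 1.0034017894627567 [ 0.05511727 -0.49949816 -0.31431457]
13.9917
```

View pics/scene7c.png

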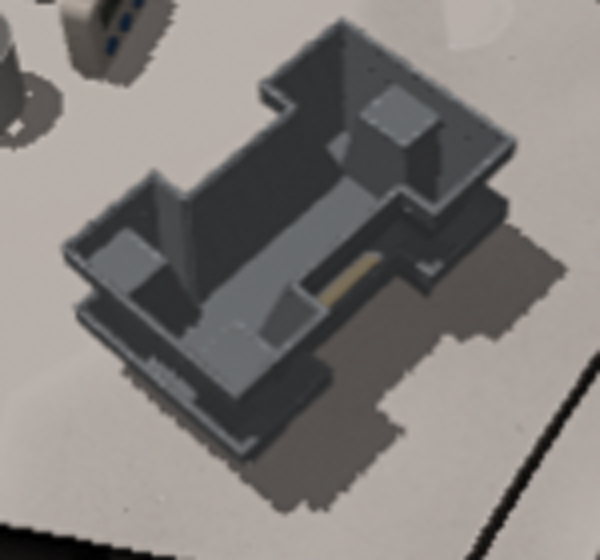

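View pics/top7c.png

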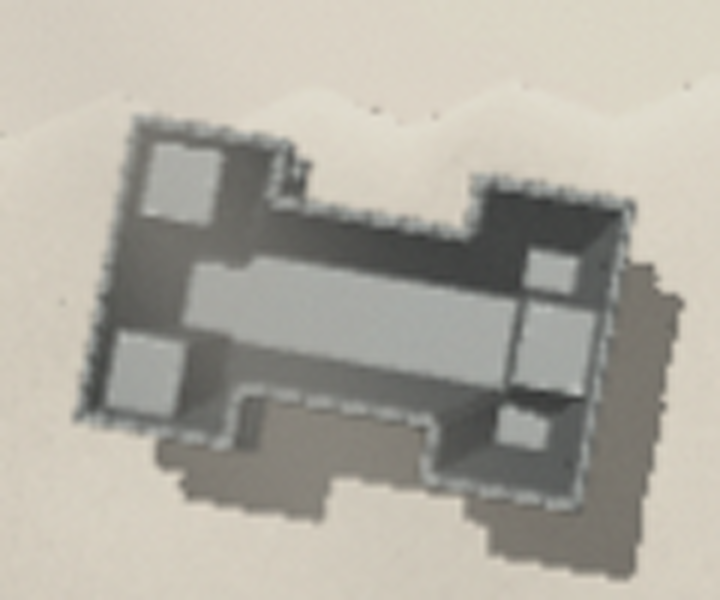

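Run:
```python
from h import *
i,T=cam_T("top")
px=(np.array([(133,117),(633,202),(580,508),(78,420)])+.5)/6-.5+[165,165]
P=toplane(T,rays(i,px),0.099)[:,:2]
M=np.array([[-.085,.052],[.085,.052],[.085,-.052],[-.085,-.052]])
t,th,r=fit(P,M);print(t,np.degrees(th)%360);print((r*1000).round(1))
robot.hand_in();print(robot.current_time_s())
```

```text
[0.47348954 0.05256709] 258.6669655782488
[[-0.8 -0. ]
 [-0.8  0.7]
 [ 0.9  0.3]
 [ 0.8 -1. ]]
the job is handed in; nothing more can be done
the job is handed in; nothing more can be done
```

The empty tote now sits on the loaded tote's three steps, turned half a turn. I gripped it across the waist, lifted it, turned it, lowered it until it touched, let go, backed off and handed in at about 14 s.

- **Seating height:** contact came at TCP z 0.2450 m; 0.2451 m was expected for the steps.
- **Position:** a top-camera fit after release put the centre at (0.4735, 0.0526). The loaded tote was at (0.474, 0.054) before stacking, so they are about 2 mm apart.
- **Heading:** the empty tote is at 258.7°, against 78.5° for the loaded one, so the ends are swapped and the lengths agree within about 0.2°.
- **Level:** in the scene picture the empty tote looks level and clear of the tubes. I did not measure its tilt.

After stacking I did not measure the lower tote again; in the pictures it looks upright and unmoved. None of the checks I made failed. Position readings from the top and wrist cameras differed by about 1 mm. The gripper was open and well clear at hand-in.

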